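# Lean the painted panel on the display easel

## Robot

A 6-joint arm with a two-finger parallel gripper is mounted at the origin on the work surface. World frame = base frame: x ahead of the robot, y to its left, z up, the work surface at z = 0. Lengths are in mm, angles in rad, forces in N, time in s.
With the tool pointing down it reaches from about 275 to 1000 mm from the base axis. Payload 8.4 kg.
Tool frame: the origin (TCP) lies on the centre line of the jaws, within the pads' length; the fingertips stand r.tip_reach ahead of it and the grasp point (between the pads) lies 11 mm behind it (r.tip_reach is the distance from the TCP to the fingertips, in mm); z points along the fingers, y is the line along which they close (so a half turn about z gives the same grasp; the last joint's range is limited). The gripper opens to 85 mm and grips with 20 to 120 N. Pads are 22 mm wide; open, the fingers measure 114 mm over their backs; the gripper's body (76 mm by 85 mm) begins 54 mm behind the grasp point. The pads swing forward as they close: fully open they stand 13 mm farther back than shut.
Start: joints at [-1.106, 0.353, 1.633, -0, 1.155, -0.002], TCP at [281.268, -558.136, 239.281] pointing down, gripper open.
Joint ranges: [-2.63, 2.63], [-0.92, 2.1], [0.06, 2.66], [-1.3, 4.44], [0, 2.69], [-3.02, 3.02]. Speed limits (rad/s): [2.22, 2.22, 2.79, 3.14, 3.14, 3.14].

## Interface

Orientations are given as [roll, pitch, yaw] about the fixed x, y, z axes, in that order (R = Rz(yaw) Ry(pitch) Rx(roll)).
In Python, from rig import r gives the robot as it stands.
- The arm moves only by the tool carry_out, never from a script. Its argument "targets" is a list of rows, each an object with "dp": the shift along the tool's x, y, z in mm, a list of three; "yaw": the turn about the tool's z in degrees. A call has 1 to 12 rows; each row is the pose to reach, as a shift and turn from the pose commanded when the call began, along the tool's axes at that moment; what a row does not reach only later rows make up. A row lasts 1/8 s, in which the tool goes at most 62.5 mm and 10.7 degrees, less where a joint would pass 70% of its speed; a pose out of reach is approached as far as the arm can. A call with a gripper value outside its range is refused whole. "fingers" is the opening, from -1 (shut) to 1 (fully open), so that 0 is half open, set as the call begins (left out, the last holds). The fingers move at their own pace and stop on an object; "grip_force" is the grip in N (left out, the last holds). Time passes only in rows, so rows that repeat a pose let the fingers close. It gives the time, the measured TCP pose, the force, the opening and the grip force at its end, in the units of the state.
- r.sense(): the state, without advancing time (a new reading comes with each control period).
- r.grab_frame(name): name is "scene" or "top" or "wrist"; returns the picture (384x512x3 uint8, red, green, blue); there is no depth.
- r.get_calibration(name): a dict with "fx", "fy", "cx", "cy" (pixels), "rvec" (rotation vector, rad) and "tvec" (3), from world to camera coordinates, as OpenCV has them. Camera axes: x right, y down, z forward; pixel columns grow to the right and rows downward; lengths in mm; the calibration is good to about 2 mm. A picture is of the moment at which its call begins: read the wrist's pose just before it. get_calibration takes no time and is no camera call; for the wrist camera it gives the pose at the moment of the call.
- r.sign_off(): hands the job in; it is judged then, once.
The state is a dict: "clock": time; "qpos": joint angles; "qvel": joint speeds; "joint_efforts": joint torques, N m; "eef_pos": TCP position; "tcp_rot": TCP orientation; "contact_force": force on the tool from outside, world axes, zero at the start; "wrist_torque": the same for the moment, N m; "opening": opening from 0.0 (shut) to 1.0 (fully open); "grasp_force": force on a finger pad.
Only numpy, scipy, OpenCV 4.12 (cv2) and the standard library are available. Lean on these libraries where they do the work, as an engineer would, in place of code of your own. Each camera call takes 0.05 s, during which the arm holds its last target. There are 200 camera calls.

## Task

Take the taller of the two panels out of the drying rack and lean it on the little easel at the angle the easel is set for: foot down on the base plate and right up against the clamped stop bar, back resting on the rail, roughly centred and square. Set it down gently and keep hold of it until it truly rests, so that it neither drops nor slides when you let go, and do not push hard or jam it between rail and stop bar (a light grip lets it settle). Leave the short panel and the other things on the table where they are.

Things in the scene. Friction and masses are not known exactly. Their poses are not given: they have to be found in the camera images.
- panel_tall: the panel to move: varnished plywood, 200 mm tall, 90 wide, 10 thick, 0.10 to 0.19 kg, slippery on metal. Starts leaning 25 degrees from vertical, top towards the robot, in the left or right half of the rack. Origin: centre of its underside; x: normal to the board, out of the pale front face (away from the robot); y: along the width; z: up the board.
- panel_tall_top (a point): middle of the tall panel's top edge. The top 70 mm of the board stand free above the rack's rail; pinch it there across the thickness.
- panel_short: second panel of the same stuff, 140 mm tall, 90 wide, 10 thick, leaning in the other half of the rack; leave it. Origin and axes as for the tall panel.
- rack: fixed metal drying rack, base plate 130 (x) by 250 mm (y), 12 thick, from x = -80 to +50 mm. A lip 12 mm high on the plate, near face at x = +14 mm, holds the panels' feet; the panels are centred at y = +55 and -55 mm. Origin: on the table under the plate; x points away from the robot (turned up to 11 degrees), z up.
- rack_rail (a point): middle of the rack's round rail (radius 5 mm, along y) that the panels lean on: 50 mm behind the rack's origin, 118 mm above the table.
- easel: fixed metal easel, left or right of the rack: polished base plate 165 (x) by 170 mm (y), 12 thick, from x = -90 to +75 mm. Origin: on the table under the plate; x points away from the robot (turned up to 11 degrees), z up. A panel leans on it with its top towards the robot, 26 to 40 degrees from vertical as the stop bar sets; short of the bar it slides.
- easel_rail (a point): middle of the easel's round rail (radius 5 mm, along y, between posts 154 mm apart): x = -60 mm in the easel's frame, 112 mm above the table, 100 above the plate. The panel's robot-side face rests on it.
- easel_bed (a point): point on the easel's plate top, 12 mm above the table, x = +20.5 mm: middle of the range of the stop bar, a straight bar across the plate, 12 mm high, 12 thick (x), 150 long (y), clamped fast. Its near face is anywhere from x = +3 to +38 mm: not reported, see or feel it. The panel's far lower edge goes against that face, its near lower edge on the plate.
- jar_mid: small closed paint jar, 46 mm across, 60 high, between rack and easel; leave it. Origin: centre of its underside.
- jar_front: another such jar beyond them; leave it. Origin: centre of its underside.
- varnish_bottle: small bottle, 42 mm across, 85 high, beyond them; leave it. Origin: centre of its underside.
- bead_box: open divided box, 90 x 140 x 28 mm, beyond them; leave it. Origin: centre of its underside.
- craft_knife: metal craft knife lying between rack and easel, about 160 mm long, 14 high; leave it. Origin: under the middle of its handle.
- steel_ruler: steel ruler, 220 x 30 x 4 mm, lying beyond them; leave it. Origin: centre of its underside.

How it is judged (in metres and radians):
On the way, in this order (a step that is already met when the one before it is completed fails the run):
1. the tall panel is lifted clear of the rack (height (world z) of panel_tall above 0.045 m and contact force between panel_tall and rack below 0.05 N and contact force between the fingers and panel_tall above 0.5 N), for 0.1 s.
2. the panel, still held, is set down leaning on the easel (contact force between panel_tall and easel above 0.2 N and contact force between the fingers and panel_tall above 0.3 N and angle between panel_tall's own z axis and vertical above 0.38 rad and z of panel_tall in the frame of easel below 0.02 m), for 0.1 s.
At the end, for the whole second after the job is handed in: The tall panel, let go and at rest, leans on the easel between 23 and 43 degrees from vertical (as the stop bar sets it), foot on the base plate between the rail and the stop bar, within 22 mm of the middle and square to the easel within 8 degrees (angle between panel_tall's own z axis and vertical between 0.4 and 0.75 rad and angle between the y axis of panel_tall and the y axis of easel, either way round below 0.14 rad and z of panel_tall in the frame of easel between 0.01 and 0.02 m and x of panel_tall in the frame of easel between -0.01 and 0.04 m and y of panel_tall in the frame of easel between -0.022 and 0.022 m and contact force between panel_tall and easel above 0.3 N and contact force between the fingers and panel_tall below 0.05 N and linear speed of panel_tall below 0.01 m/s and angular speed of panel_tall below 0.05 rad/s); the robot touches nothing.
It fails at once if the panel drops, falls back or slides on the easel when let go (contact force between the fingers and panel_tall below 0.02 N and contact force between panel_tall and easel above 0.02 N and (linear speed of panel_tall above 0.1 m/s or angular speed of panel_tall above 2 rad/s)).
It fails at once if the panel is pushed against the easel with more than 35 N (contact force between panel_tall and easel above 35 N).
It fails at once if the short panel is disturbed (distance of panel_short from where it was at the start of the episode above 0.02 m).
It fails at once if another thing on the table is moved (distance of jar_mid from where it was at the start of the episode above 0.02 m or distance of any of jar_front, varnish_bottle, bead_box, craft_knife, steel_ruler from where it was at the start of the episode above 0.03 m).
It also fails if it takes over 54 s, if anything falls off the work surface, if the arm or the gripper's body presses on something with over 40 N, if the wrist force passes 120 N, or if a joint passes its speed limit or range.

## Working session

There is one attempt and no reset: what is moved stays moved. The work goes in short steps, Python scripts to look and compute and a tool call to move; the robot and the scene stay as the last step left them, time stands still between calls to the robot, and variables do not carry over. Pictures are saved under pics/ and viewed, at most 10 in all, crops included, and the job is handed in when it is done.

Besides the shell and the picture viewer there is one more tool, called after "Emit:" by a JSON object that holds its "op" and its "data". carry_out: Moves the arm, as the interface text tells. Its arguments: {"type":"object","properties":{"targets":{"type":"array","items":{"type":"object","properties":{"dp":{"type":"array","items":{"type":"number"}},"yaw":{"type":"number"}}}},"fingers":{"type":"number"},"grip_force":{"type":"number"}},"required":["targets"]}

```bash
mkdir -p pics; ls; cat > h.py <<'E'
import numpy as np, cv2
from rig import r
from scipy.spatial.transform import Rotation as Ro
def cal(n):
    c=r.get_calibration(n); K=np.array([[c['fx'],0,c['cx']],[0,c['fy'],c['cy']],[0,0,1]],float)
    R=cv2.Rodrigues(np.array(c['rvec'],float))[0]; return K,R,np.array(c['tvec'],float).ravel()
def ray(c,uv):
    K,R,t=c; d=R.T@np.linalg.solve(K,[uv[0],uv[1],1.]); return -R.T@t,d
def onz(c,uv,z):
    o,d=ray(c,uv); return o+d*(z-o[2])/d[2]
def proj(c,P):
    K,R,t=c; p=(K@(R@np.asarray(P,float).T+t[:,None])).T if np.ndim(P)>1 else K@(R@np.array(P,float)+t)
    return p[...,:2]/p[...,2:]
def tri(cs,uvs):
    A=np.zeros((3,3));b=np.zeros(3)
    for c,u in zip(cs,uvs):
        o,d=ray(c,u); d/=np.linalg.norm(d); M=np.eye(3)-np.outer(d,d); A+=M;b+=M@o
    return np.linalg.solve(A,b)
E
python3 - <<'E'
from h import *
print(r.sense(), r.tip_reach)
for n in('scene','top'):
    f=r.grab_frame(n); cv2.imwrite(f'pics/{n}0.png',cv2.resize(f[:,:,::-1],(800,600),interpolation=cv2.INTER_CUBIC))
    np.save(n+'0.npy',f); K,R,t=cal(n); print(n,K[0,0],-R.T@t, R[2])
E
```

```text
pics
{'clock': 0.0, 'qpos': array([-1.10639308e+00,  3.53681925e-01,  1.63414063e+00,  2.88932062e-05,
        1.15520645e+00, -2.35630310e-03]), 'qvel': array([ 9.46812637e-04, -5.95264495e-04,  1.83672732e-05,  2.09833438e-04,
        1.16576640e-03, -5.71202972e-04]), 'joint_efforts': array([-3.73067640e-03, -6.05265856e+01, -3.42070198e+01, -1.21592534e-04,
        9.34201613e-03,  3.44834689e-05]), 'eef_pos': array([ 281.06724924, -557.70538266,  238.53780259]), 'tcp_rot': array([-3.14015637e+00, -2.98013906e-05,  4.66747843e-01]), 'contact_force': array([ 0.13734285, -0.14747006, -0.11616684]), 'wrist_torque': array([ 0.00622106, -0.01302373,  0.06787721]), 'grasp_force': 0.0, 'opening': 1.0053078199632588} 8.0
scene 375.9520523300183 [ 962.13276448 -636.47799505  856.4333253 ] [-0.36238188  0.6077552  -0.70662083]
top 431.099928554454 [ 451.80361337  -10.58793497 1308.28378226] [ 0.11277878 -0.02246241 -0.99336619]
```

View pics/scene0.png

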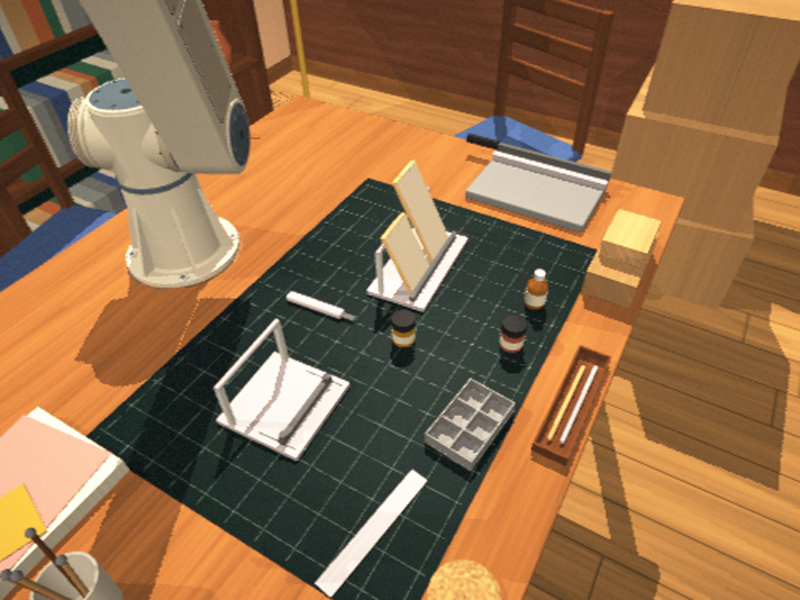

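View pics/top0.png

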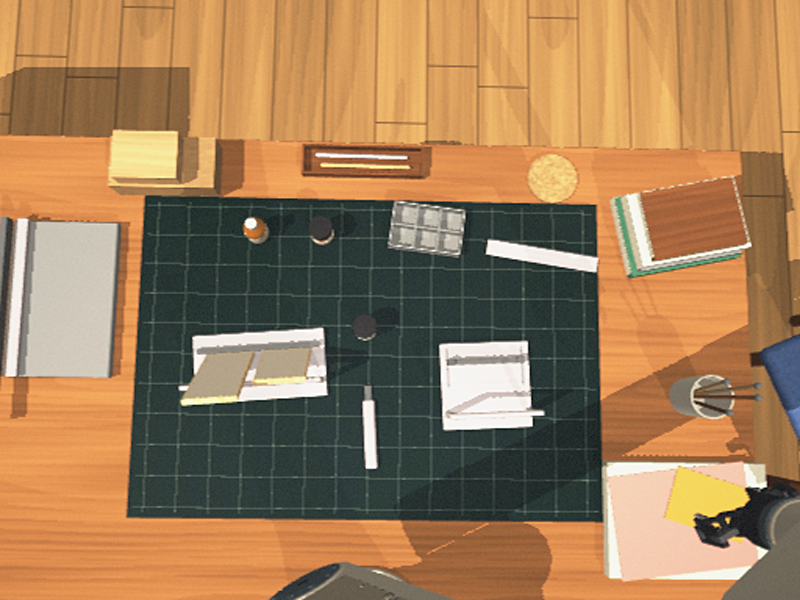

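The tall panel is in the left half of the rack, at top-view pixel (215,375). The easel is on the right at (486,385), and its dark stop bar is at (487,360). The short panel is in the right half of the rack. I'll zoom in on the details.

```bash
python3 - <<'E'
from h import *
t=np.load('top0.npy')[:,:,::-1]; s=np.load('scene0.npy')[:,:,::-1]
def c(a,x,y,w,h,k): return cv2.resize(a[y:y+h,x:x+w],None,fx=k,fy=k,interpolation=cv2.INTER_CUBIC)
A=c(t,275,210,80,72,5)   # 400x360
B=c(t,110,200,110,72,5)[:, :400] # starts x=110
C=c(s,135,200,95,95,4)[:240*2][:240,:400]
out=np.zeros((600,800,3),np.uint8)
out[:360,:400]=A; out[:360,400:]=B
D=cv2.resize(s[200:295,135:230],(240,240),interpolation=cv2.INTER_CUBIC);E=cv2.resize(s[95:205,225:305],(175,240),interpolation=cv2.INTER_CUBIC)
out[360:,:240]=D; out[360:,400:575]=E
cv2.imwrite('pics/z.png',out)
E
```

```text
(no output)
```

View pics/z.png

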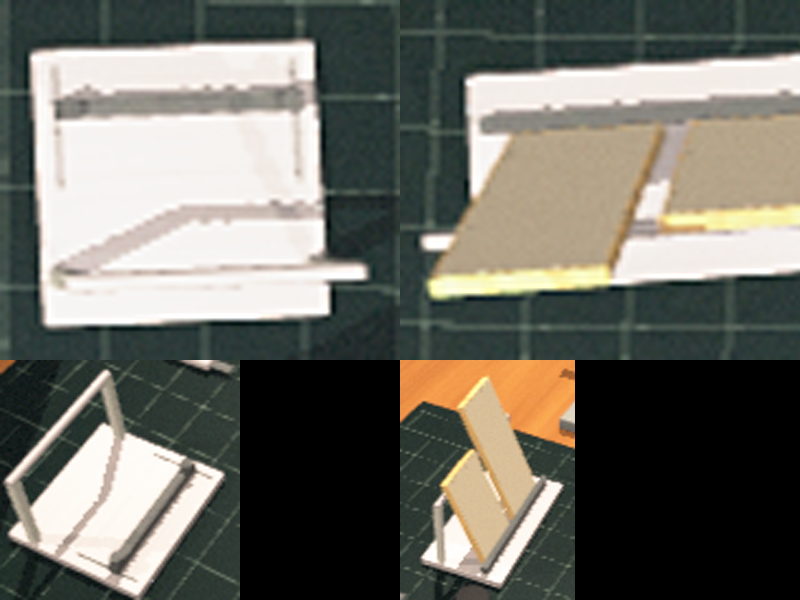

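```bash
python3 - <<'E'
from h import *
np.set_printoptions(precision=1,suppress=True)
T=cal('top')
o=lambda p,off:(off[0]+(p[0]+.5)/5-.5, off[1]+(p[1]+.5)/5-.5)
E=(275,210); Kk=(110,200)
P=[onz(T,o(p,E),12)[:2] for p in [(32,50),(314,40),(328,315),(45,327)]]
fl,fr,nr,nl=P; print(P)
xa=((fl-nl)+(fr-nr)); L=np.linalg.norm(xa)/2; xa/=np.linalg.norm(xa); ya=np.array([-xa[1],xa[0]])
print('len',L,np.linalg.norm((fl+nl-fr-nr)/2))
yw=np.arctan2(xa[1],xa[0]); ce=sum(P)/4; eo=ce+7.5*xa
print('easel origin',eo,'yaw deg',np.degrees(yw))
for z in (12,24):
  for p in [(57,117),(300,110),(57,92),(300,86)]:
    q=onz(T,o(p,E),z)[:2]-eo; print('bar z',z,q@xa,q@ya)
for p in [(60,281),(360,270)]:
    q=onz(T,o(p,E),112+5)[:2]-eo; print('rail',q@xa,q@ya)
# panel top
for p,z in [((30,276),197.5),((210,264),197.5),((30,298),193.3),((210,285),193.3)]: print('top',onz(T,o(p,Kk),z))
P=[onz(T,o(p,Kk),12)[:2] for p in [(66,76),(400,56)]]; print('rackfar',P)
for p in [(83,133),(115,131)]: print('lip near',onz(T,o(p,Kk),24))
E
```

```text
[array([ 542.1, -134.2]), array([ 550.7, -305.3]), array([ 386.3, -312.1]), array([ 377.3, -142.8])]
len 164.8383929186913 170.42487191262995
easel origin [ 471.6 -223.3] yaw deg 2.6729200932776975
bar z 12 33.81582774456038 72.27087094176302
bar z 12 33.23587096250182 -74.77869928220309
bar z 12 48.82668124419647 71.62621234991626
bar z 12 47.689413094034194 -75.58438163856447
bar z 24 33.4115139774469 73.57722349417206
bar z 24 32.836925989999436 -72.11107470985452
bar z 24 48.28340852036282 72.93853265661495
bar z 24 47.15666832556698 -72.90929867754463
rail -59.38882060376711 85.90284772416923
rail -59.09888267163491 -79.70677052242377
top [433.5 303.7 197.5]
top [440.7 213.  197.5]
top [422.3 304.3 193.3]
top [430.1 213.4 193.3]
rackfar [array([549.5, 340.4]), array([564.6, 141.4])]
lip near [515.  325.6  24. ]
lip near [516.4 306.9  24. ]
```

Emit:
{"op": "carry_out", "data": {"targets": [{"dp": [0, 0, -40], "yaw": 0}, {"dp": [509, -658, -41], "yaw": -67.7}, {"dp": [509, -658, -41], "yaw": -67.7}, {"dp": [509, -658, -41], "yaw": -67.7}, {"dp": [509, -658, -41], "yaw": -67.7}, {"dp": [509, -658, -41], "yaw": -67.7}, {"dp": [509, -658, -41], "yaw": -67.7}, {"dp": [509, -658, -41], "yaw": -67.7}, {"dp": [509, -658, -41], "yaw": -67.7}, {"dp": [509, -658, -41], "yaw": -67.7}, {"dp": [509, -658, -41], "yaw": -67.7}, {"dp": [509, -658, -41], "yaw": -67.7}], "fingers": 1, "grip_force": 20}}

```text
clock: 1.6
eef_pos: [412.1, 118.9, 280.2]
tcp_rot: [3.141, 0.0, 1.649]
contact_force: [1.0, -0.3, 0.2]
opening: 1.002
grasp_force: 0.0
```

Emit:
{"op": "carry_out", "data": {"targets": [{"dp": [0, 0, 0], "yaw": 0}, {"dp": [0, 0, 0], "yaw": 0}]}}

```text
clock: 1.85
eef_pos: [411.7, 116.8, 279.7]
tcp_rot: [-3.141, 0.001, 1.65]
contact_force: [0.3, -0.8, 0.5]
opening: 0.997
grasp_force: 0.0
```

Emit:
{"op": "carry_out", "data": {"targets": [{"dp": [56, 16, 0], "yaw": 0}, {"dp": [112, 32, 0], "yaw": 0}, {"dp": [139.5, 39.4, 0], "yaw": 0}, {"dp": [139.5, 39.4, 0], "yaw": 0}, {"dp": [139.5, 39.4, 0], "yaw": 0}]}}

```text
clock: 2.48
eef_pos: [440.6, 257.1, 279.9]
tcp_rot: [-3.141, 0.001, 1.647]
contact_force: [-0.9, 0.1, 0.0]
opening: 1.0
grasp_force: 0.0
```

```bash
python3 - <<'E'
from h import *
W=cal('wrist'); s=r.sense(); f=r.grab_frame('wrist'); np.save('w1.npy',f)
print(s['eef_pos'],s['tcp_rot'])
g=cv2.resize(f[:,:,::-1],(800,600),interpolation=cv2.INTER_CUBIC)
for P in [(433.5,303.7,197.5),(440.7,213,197.5),(422.3,304.3,193.3),(430.1,213.4,193.3)]:
    u=proj(W,P)*800/512; print(u); cv2.circle(g,tuple(int(v) for v in u),4,(0,0,255),1)
cv2.imwrite('pics/w1.png',g)
E
```

```text
[440.59754731 257.10298747 279.86678625] [-3.14083510e+00  8.43676955e-04  1.64686629e+00]
[385.94814203 211.21717772]
[387.3181414  386.83389161]
[362.69152055 207.13442139]
[367.57953433 380.99900009]
```

View pics/w1.png

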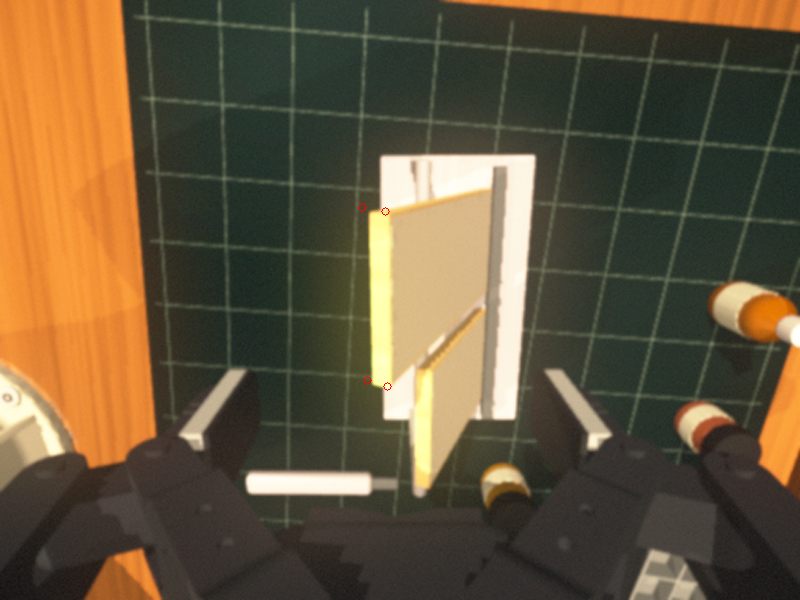

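The panel's top edge runs from pixel (380,211) to (382,385), about 3 mm farther out than I predicted. It lies between the fingers and parallel to the pads, so I can descend and pinch it.

Emit:
{"op": "carry_out", "data": {"targets": [{"dp": [1, 1.5, 40], "yaw": 0}, {"dp": [1, 1.5, 75], "yaw": 0}, {"dp": [1, 1.5, 100], "yaw": 0}, {"dp": [1, 1.5, 114], "yaw": 0}, {"dp": [1, 1.5, 114], "yaw": 0}, {"dp": [1, 1.5, 114], "yaw": 0}], "fingers": 1}}

```text
clock: 3.28
eef_pos: [442.7, 260.1, 167.1]
tcp_rot: [3.14, -0.001, 1.648]
contact_force: [-1.0, -1.4, 0.1]
opening: 1.001
grasp_force: 0.0
```

Emit:
{"op": "carry_out", "data": {"targets": [{"dp": [0, 0, 0], "yaw": 0}, {"dp": [0, 0, 0], "yaw": 0}, {"dp": [0, 0, 0], "yaw": 0}, {"dp": [0, 0, 0], "yaw": 0}, {"dp": [0, 0, 0], "yaw": 0}, {"dp": [0, 0, 0], "yaw": 0}, {"dp": [0, 0, 0], "yaw": 0}, {"dp": [0, 0, 0], "yaw": 0}], "fingers": -1, "grip_force": 20}}

```text
clock: 4.28
eef_pos: [443.4, 260.6, 167.2]
tcp_rot: [3.138, -0.001, 1.649]
contact_force: [0.9, -0.5, 6.8]
opening: 0.287
grasp_force: 18.7
```

Emit:
{"op": "carry_out", "data": {"targets": [{"dp": [0, 0, -8], "yaw": 0}, {"dp": [0, 0, -18], "yaw": 0}, {"dp": [0, 0, -30], "yaw": 0}, {"dp": [0, 0, -42], "yaw": 0}, {"dp": [0, 0, -54], "yaw": 0}, {"dp": [0, 0, -54], "yaw": 0}]}}

```text
clock: 5.03
eef_pos: [444.2, 260.8, 221.9]
tcp_rot: [3.136, -0.002, 1.649]
contact_force: [5.3, -0.2, 0.7]
opening: 0.188
grasp_force: 21.1
```

```bash
python3 - <<'E'
from h import *
f=r.grab_frame('scene')[80:230,190:390,::-1]; cv2.imwrite('pics/s2.png',cv2.resize(f,(800,600),interpolation=cv2.INTER_CUBIC))
E
```

```text
(no output)
```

View pics/s2.png

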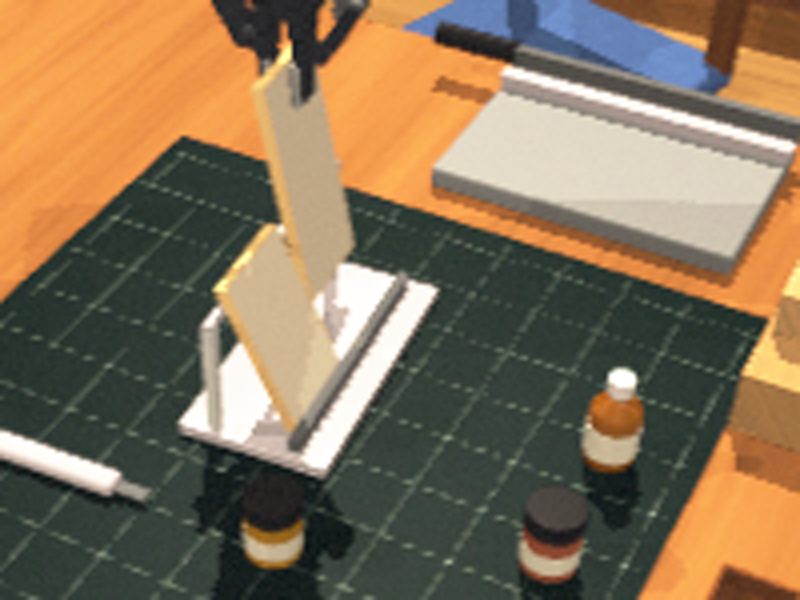

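The panel is lifted, its foot is clear of the lip, and its near face still touches the rail around (300,230). I'll ease it forward and raise it.

Emit:
{"op": "carry_out", "data": {"targets": [{"dp": [0, 10, -8], "yaw": 0}, {"dp": [0, 22, -16], "yaw": 0}, {"dp": [0, 34, -26], "yaw": 0}, {"dp": [0, 45, -40], "yaw": 0}, {"dp": [0, 45, -65], "yaw": 0}, {"dp": [0, 45, -95], "yaw": 0}, {"dp": [0, 45, -118], "yaw": 0}, {"dp": [0, 45, -118], "yaw": 0}]}}

```text
clock: 6.08
eef_pos: [487.7, 263.9, 340.1]
tcp_rot: [3.139, -0.001, 1.648]
contact_force: [1.1, -0.4, -1.9]
opening: 0.113
grasp_force: 19.7
```

```bash
python3 - <<'E'
from h import *
f=r.grab_frame('scene')[40:265,150:450,::-1]; cv2.imwrite('pics/s3.png',cv2.resize(f,(800,600),interpolation=cv2.INTER_CUBIC)); np.save('s3.npy',r.grab_frame('scene'))
E
```

```text
(no output)
```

View pics/s3.png

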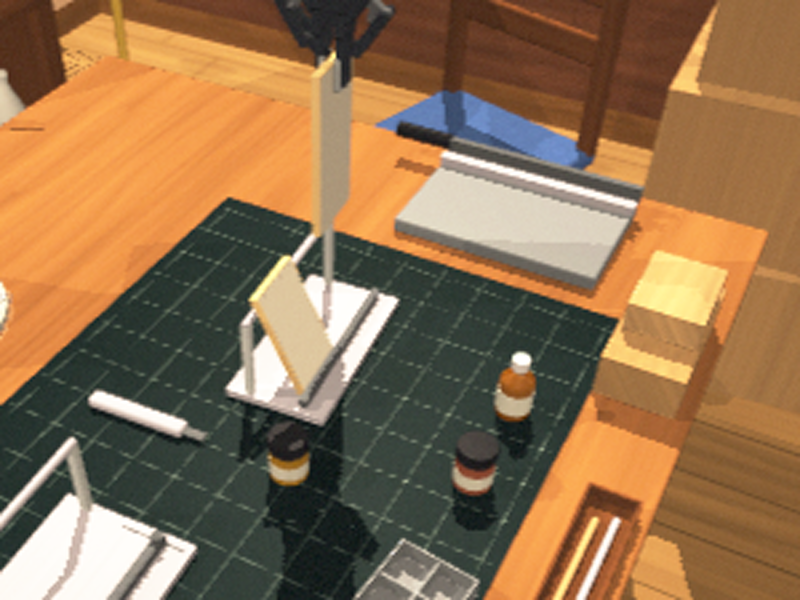

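```bash
python3 - <<'E'
from h import *
S=cal('scene')
def px(p): return (150+(p[0]+.5)*.375-.5, 40+(p[1]+.5)*.375-.5)
for p,x in [((322,237),492.5),((350,203),492.5),((314,232),482.5),((320,66),492.5),((313,68),482.5)]:
    o,d=ray(S,px(p)); print(p,(o+d*(x-o[0])/d[0]).round(1))
E
```

```text
(322, 237) [492.5 230.3 157.4]
(350, 203) [492.5 301.9 163.2]
(314, 232) [482.5 228.7 162.2]
(320, 66) [492.5 223.9 374.5]
(313, 68) [482.5 227.  368.6]
```

Emit:
{"op": "carry_out", "data": {"targets": [{"dp": [-20, 0, -15], "yaw": 0}, {"dp": [-60, -5, -20], "yaw": 0}, {"dp": [-108, -12, -20], "yaw": 0}, {"dp": [-158, -20, -20], "yaw": 0.3}, {"dp": [-210, -30, -20], "yaw": 0.6}, {"dp": [-262, -40, -20], "yaw": 1}, {"dp": [-315, -52, -20], "yaw": 1.4}, {"dp": [-365, -62, -20], "yaw": 1.7}, {"dp": [-415, -72, -15], "yaw": 1.7}, {"dp": [-455, -80, -5], "yaw": 1.7}, {"dp": [-481.7, -83.4, 0], "yaw": 1.7}, {"dp": [-481.7, -83.4, 0], "yaw": 1.7}]}}

```text
clock: 7.68
eef_pos: [439.8, -225.1, 337.5]
tcp_rot: [-3.14, -0.0, 1.616]
contact_force: [0.2, -0.2, -0.5]
opening: 0.116
grasp_force: 19.7
```

Emit:
{"op": "carry_out", "data": {"targets": [{"dp": [0, 0, 0], "yaw": 0}, {"dp": [0, 0, 0], "yaw": 0}]}}

```text
clock: 7.92
eef_pos: [441.1, -222.6, 338.4]
tcp_rot: [3.141, -0.0, 1.62]
contact_force: [0.6, 0.6, -1.3]
opening: 0.118
grasp_force: 19.7
```

Emit:
{"op": "carry_out", "data": {"targets": [{"dp": [0, 0, 30], "yaw": 0}, {"dp": [0, 0, 65], "yaw": 0}, {"dp": [0, 0, 95], "yaw": 0}, {"dp": [0, 0, 115], "yaw": 0}, {"dp": [0, 0, 125], "yaw": 0}, {"dp": [0, 0, 125], "yaw": 0}, {"dp": [0, 0, 125], "yaw": 0}]}}

```text
clock: 8.8
eef_pos: [441.7, -223.3, 214.0]
tcp_rot: [3.14, 0.001, 1.619]
contact_force: [-0.0, -0.3, -1.9]
opening: 0.111
grasp_force: 19.7
```

```bash
python3 - <<'E'
from h import *
t=r.grab_frame('top'); np.save('t4.npy',t)
f=r.grab_frame('scene'); np.save('s4.npy',f)
out=np.hstack([cv2.resize(f[130:290,110:245,::-1],(480,569),interpolation=cv2.INTER_CUBIC), np.pad(cv2.resize(t[205:290,275:355,::-1],(320,340),interpolation=cv2.INTER_CUBIC),((0,229),(0,0),(0,0)))])
cv2.imwrite('pics/e4.png',out)
E
```

```text
(no output)
```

View pics/e4.png

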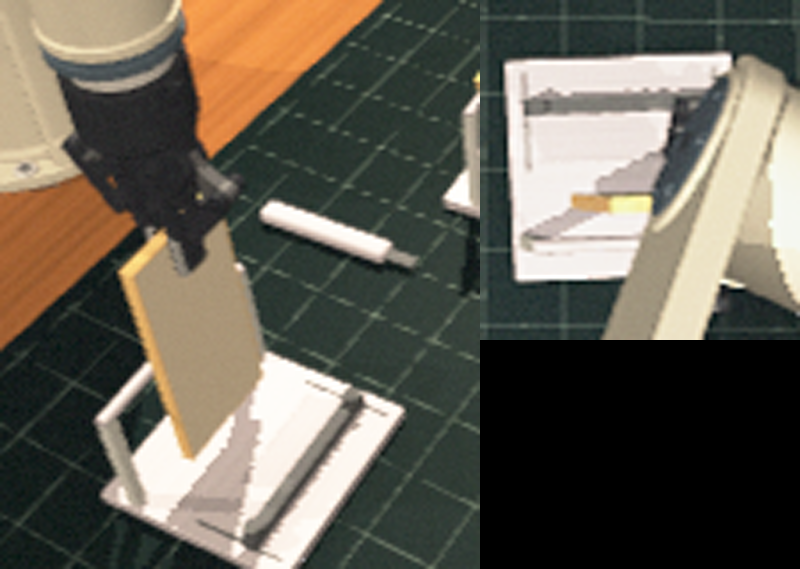

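```bash
python3 - <<'E'
from h import *
S=cal('scene');T=cal('top')
n=np.array([np.cos(.0466),np.sin(.0466),0]); p0=np.array([441.7,-223.3,0])+5*n
for p in [(193,460),(263,380)]:
    o,d=ray(S,(110+(p[0]+.5)/3.556-.5,130+(p[1]+.5)/3.556-.5)); print((o+d*((p0-o)@n)/(d@n)).round(1))
# panel left end top in top view
for p,z in [((571,195),230),((571,208),230)]: print(onz(T,(275+(p[0]-480+.5)/4-.5,205+(p[1]+.5)/4-.5),z).round(1))
E
```

```text
[ 448.9 -270.3   42. ]
[ 444.8 -183.1   37.4]
[ 443.3 -154.7  230. ]
[ 435.3 -154.7  230. ]
```

```bash
python3 - <<'E'
from h import *
S=cal('scene');T=cal('top')
n=np.array([np.cos(.0466),np.sin(.0466),0]); p0=np.array([441.7,-223.3,0])+5*n
for p in [(134,276),(193,460),(263,380),(228,222)]:
    o,d=ray(S,(110+(p[0]+.5)/3.556-.5,130+(p[1]+.5)/3.556-.5)); print((o+d*((p0-o)@n)/(d@n)).round(1))
t=np.load('t4.npy'); s=np.load('s4.npy')
f1=cv2.resize(t[238:268,290:325,::-1],(420,360),interpolation=cv2.INTER_CUBIC); 
w=r.grab_frame('wrist'); np.save('w4.npy',w)
f2=cv2.resize(w[:,:,::-1],(380,285))
f3=cv2.resize(s[185:225,138:180,::-1],(252,240),interpolation=cv2.INTER_CUBIC)
out=np.zeros((600,800,3),np.uint8); out[:360,:420]=f1; out[:285,420:]=f2; out[300:540,440:692]=f3
cv2.imwrite('pics/z5.png',out)
W=cal('wrist'); print(proj(W,[441.7,-178,238])/512*380, proj(W,[441.7,-268,238])/512*380)
E
```

```text
[ 448.8 -268.2  239.3]
[ 448.9 -270.3   42. ]
[ 444.8 -183.1   37.4]
[ 444.6 -178.5  207.1]
[190.95107253 126.57951245] [183.43177589 264.64653078]
```

View pics/z5.png

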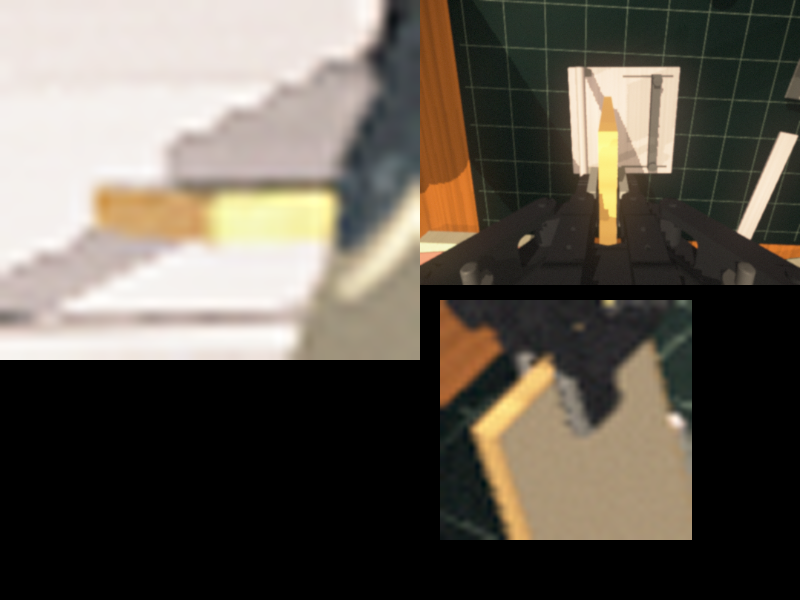

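The panel hangs vertical and centred, with its foot about 28 mm above the plate. I'll pull it back against the rail so that it pivots.

Emit:
{"op": "carry_out", "data": {"targets": [{"dp": [0, -7, 10], "yaw": 0}, {"dp": [0, -14, 18], "yaw": 0}, {"dp": [0, -20, 23], "yaw": 0}, {"dp": [0, -25, 23.5], "yaw": 0}, {"dp": [0, -30, 24], "yaw": 0}, {"dp": [0, -35, 25], "yaw": 0}, {"dp": [0, -35, 25], "yaw": 0}, {"dp": [0, -35, 25], "yaw": 0}]}}

```text
clock: 9.95
eef_pos: [414.9, -226.6, 191.1]
tcp_rot: [3.122, 0.005, 1.617]
contact_force: [26.8, 4.7, -1.8]
opening: 0.121
grasp_force: 78.7
```

Emit:
{"op": "carry_out", "data": {"targets": [{"dp": [0, 2, 0], "yaw": 0}, {"dp": [0, 3, 0], "yaw": 0}, {"dp": [0, 3, 0], "yaw": 0}], "fingers": -0.72}}

```text
clock: 10.32
eef_pos: [413.5, -226.2, 189.9]
tcp_rot: [3.132, 0.004, 1.618]
contact_force: [10.4, 0.0, 2.6]
opening: 0.143
grasp_force: 29.7
```

Emit:
{"op": "carry_out", "data": {"targets": [{"dp": [0, -3, 0.3], "yaw": 0}, {"dp": [0, -4.5, 0.8], "yaw": 0}, {"dp": [0, -4.5, 0.8], "yaw": 0}], "fingers": -0.69}}

```text
clock: 10.7
eef_pos: [409.3, -226.3, 189.2]
tcp_rot: [3.131, 0.003, 1.617]
contact_force: [13.3, 1.5, 1.8]
opening: 0.151
grasp_force: 33.4
```

Emit:
{"op": "carry_out", "data": {"targets": [{"dp": [0, -3, 0.5], "yaw": 0}, {"dp": [0, -4.5, 1.2], "yaw": 0}, {"dp": [0, -4.5, 1.2], "yaw": 0}], "fingers": -0.66}}

```text
clock: 11.08
eef_pos: [405.3, -226.7, 188.2]
tcp_rot: [3.13, 0.004, 1.617]
contact_force: [14.1, 2.2, 3.1]
opening: 0.174
grasp_force: 36.2
```

Emit:
{"op": "carry_out", "data": {"targets": [{"dp": [0, -2.5, 0.8], "yaw": 0}, {"dp": [0, -4, 1.8], "yaw": 0}, {"dp": [0, -4, 1.8], "yaw": 0}], "fingers": -0.61}}

```text
clock: 11.45
eef_pos: [400.6, -226.8, 186.2]
tcp_rot: [3.131, 0.004, 1.617]
contact_force: [12.3, 0.9, 2.8]
opening: 0.196
grasp_force: 29.9
```

Emit:
{"op": "carry_out", "data": {"targets": [{"dp": [0, -2.5, 1], "yaw": 0}, {"dp": [0, -4, 2.2], "yaw": 0}, {"dp": [0, -4, 2.2], "yaw": 0}], "fingers": -0.565}}

```text
clock: 11.82
eef_pos: [396.2, -226.9, 183.8]
tcp_rot: [3.132, 0.003, 1.618]
contact_force: [10.3, 1.7, 3.6]
opening: 0.224
grasp_force: 27.2
```

Emit:
{"op": "carry_out", "data": {"targets": [{"dp": [0, -2.5, 1.5], "yaw": 0}, {"dp": [0, -3.8, 3], "yaw": 0}, {"dp": [0, -3.8, 3], "yaw": 0}], "fingers": -0.52}}

```text
clock: 12.2
eef_pos: [392.2, -227.1, 180.8]
tcp_rot: [3.133, 0.003, 1.618]
contact_force: [10.3, 0.8, 3.9]
opening: 0.242
grasp_force: 24.8
```

Emit:
{"op": "carry_out", "data": {"targets": [{"dp": [0, -2, 1.8], "yaw": 0}, {"dp": [0, -3.2, 3.5], "yaw": 0}, {"dp": [0, -3.2, 3.5], "yaw": 0}], "fingers": -0.475}}

```text
clock: 12.58
eef_pos: [388.6, -227.1, 177.1]
tcp_rot: [3.134, 0.003, 1.618]
contact_force: [9.6, 0.3, 2.6]
opening: 0.265
grasp_force: 22.5
```

Emit:
{"op": "carry_out", "data": {"targets": [{"dp": [0, -1.5, 2], "yaw": 0}, {"dp": [0, -2.4, 4.2], "yaw": 0}, {"dp": [0, -2.4, 4.2], "yaw": 0}], "fingers": -0.425}}

```text
clock: 12.95
eef_pos: [385.2, -226.9, 172.4]
tcp_rot: [3.136, 0.002, 1.618]
contact_force: [9.1, -0.1, 3.6]
opening: 0.287
grasp_force: 19.7
```

```bash
python3 - <<'E'
from h import *
f=r.grab_frame('scene'); np.save('s6.npy',f); w=r.grab_frame('wrist')
a=cv2.resize(f[165:290,130:235,::-1],(504,600),interpolation=cv2.INTER_CUBIC)
b=cv2.resize(w[:,:,::-1],(296,222)); out=np.zeros((600,800,3),np.uint8); out[:,:504]=a; out[:222,504:]=b
cv2.imwrite('pics/e6.png',out)
E
```

```text
(no output)
```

View pics/e6.png

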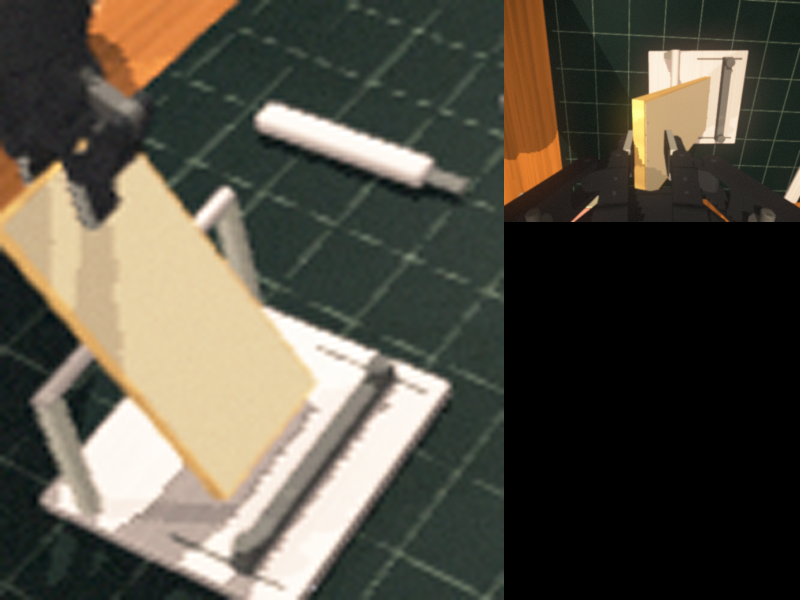

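The panel leans at roughly 28°, parallel to the bar. Its front lower edge runs from (222,498) to (316,385) and is still short of the bar.

```bash
python3 - <<'E'
from h import *
S=cal('scene'); eo=np.array([471.6,-223.3]); a=np.radians(2.67); xa=np.array([np.cos(a),np.sin(a)]); ya=np.array([-xa[1],xa[0]])
for z,ps in ((17,[(222,498),(316,385)]),(22,[(222,498),(316,385)]),(24,[(240,540),(370,360)])):
  for p in ps:
    q=onz(S,(130+(p[0]+.5)/4.8-.5,165+(p[1]+.5)/4.8-.5),z)[:2]-eo; print(z,p,round(q@xa,1),round(q@ya,1))
E
```

```text
17 (222, 498) 6.6 -43.8
17 (316, 385) 9.5 43.8
22 (222, 498) 9.4 -46.2
22 (316, 385) 12.3 40.9
24 (240, 540) 35.0 -64.4
24 (370, 360) 31.4 68.9
```

Emit:
{"op": "carry_out", "data": {"targets": [{"dp": [0, -1, 2.5], "yaw": 0}, {"dp": [0, -1.5, 5], "yaw": 0}, {"dp": [0, -1.5, 5], "yaw": 0}], "fingers": -0.37}}

```text
clock: 13.42
eef_pos: [381.8, -226.3, 166.5]
tcp_rot: [3.14, 0.0, 1.618]
contact_force: [2.8, 0.4, 4.9]
opening: 0.318
grasp_force: 3.0
```

Emit:
{"op": "carry_out", "data": {"targets": [{"dp": [0, -0.5, 2.5], "yaw": 0}, {"dp": [0, -0.8, 5], "yaw": 0}, {"dp": [0, -0.8, 5], "yaw": 0}], "fingers": -0.32}}

```text
clock: 13.8
eef_pos: [383.2, -227.2, 162.7]
tcp_rot: [3.136, 0.003, 1.618]
contact_force: [8.6, 0.9, 9.0]
opening: 0.34
grasp_force: 6.6
```

```bash
cat > foot.py <<'E'
from h import *
S=cal('scene'); eo=np.array([471.6,-223.3]); a=np.radians(2.67); xa=np.array([np.cos(a),np.sin(a)]); ya=np.array([-xa[1],xa[0]])
def foot(f):
    hsv=cv2.cvtColor(f,cv2.COLOR_RGB2HSV); m=cv2.inRange(hsv,(12,50,60),(32,255,255)); m[:160]=0;m[:,:125]=0;m[:,240:]=0
    cs=cv2.findContours(m,cv2.RETR_EXTERNAL,cv2.CHAIN_APPROX_NONE)[0]
    # panel component: contains centre of easel region
    c=max((c for c in cs if c[:,0,1].max()>215),key=cv2.contourArea); p=c[:,0].astype(float)
    p1=p[np.argmax(p[:,1]*1+0*p[:,0])]; p2=p[np.argmax(p[:,0])]
    print('area',cv2.contourArea(c),p1,p2)
    for q in (p1,p2):
        for z in (17,19): w=onz(S,q,z)[:2]-eo; print(z,round(w@xa,1),round(w@ya,1))
if __name__=='__main__':
    foot(np.load('s6.npy')); f=r.grab_frame('scene'); np.save('s7.npy',f); foot(f)
    print({k:r.sense()[k] for k in('eef_pos','contact_force','opening')})
E
python3 foot.py
```

```text
area 2408.5 [125. 383.] [212. 383.]
17 80.3 -325.0
19 81.2 -325.2
17 244.2 -241.9
19 244.8 -242.4
area 2407.5 [125. 383.] [212. 383.]
17 80.3 -325.0
19 81.2 -325.2
17 244.2 -241.9
19 244.8 -242.4
{'eef_pos': array([ 383.21402705, -227.17028773,  162.62290684]), 'contact_force': array([9.16709678, 0.85212239, 9.61154203]), 'opening': 0.3411096746015967}
```

```bash
sed -i 's/m\[:160\]=0;/m[:160]=0;m[275:]=0;/' foot.py; python3 foot.py
```

```text
area 2405.5 [175. 269.] [195. 245.]
17 5.8 -46.5
19 6.9 -47.4
17 8.8 42.7
19 9.9 41.6
area 2355.0 [182. 273.] [202. 247.]
17 29.6 -48.3
19 30.7 -49.2
17 30.1 45.6
19 31.1 44.5
{'eef_pos': array([ 383.22513739, -227.15897213,  162.65844516]), 'contact_force': array([ 8.53127782,  0.44565228, 10.07263938]), 'opening': 0.3433084500073388}
```

Emit:
{"op": "carry_out", "data": {"targets": [{"dp": [0, 0.7, -0.7], "yaw": 0}, {"dp": [0, 1.5, -1.5], "yaw": 0}, {"dp": [0, 1.5, -1.5], "yaw": 0}, {"dp": [0, 1.5, -1.5], "yaw": 0}], "fingers": -0.3}}

```text
clock: 14.4
eef_pos: [382.7, -226.5, 163.1]
tcp_rot: [3.14, 0.001, 1.619]
contact_force: [6.1, -1.5, 4.3]
opening: 0.349
grasp_force: 3.3
```

```bash
python3 foot.py|tail -6
```

```text
area 2355.0 [181. 273.] [202. 247.]
17 27.3 -49.5
19 28.3 -50.4
17 30.1 45.6
19 31.1 44.5
{'eef_pos': array([ 382.72694928, -226.46186862,  163.08823386]), 'contact_force': array([ 5.32251438, -0.84491889,  3.97717026]), 'opening': 0.35507506420524343}
```

Emit:
{"op": "carry_out", "data": {"targets": [{"dp": [0, 0.7, -0.5], "yaw": 0}, {"dp": [0, 1.0, -1], "yaw": 0}, {"dp": [0, 1.0, -1], "yaw": 0}, {"dp": [0, 1.0, -1], "yaw": 0}], "fingers": -0.26}}

```text
clock: 14.95
eef_pos: [382.3, -225.7, 163.5]
tcp_rot: [-3.14, -0.001, 1.619]
contact_force: [-0.3, -0.1, 0.3]
opening: 0.37
grasp_force: 0.0
```

```bash
python3 - <<'E'
from foot import *
f=r.grab_frame('scene'); foot(f); w=r.grab_frame('wrist')
a=cv2.resize(f[165:290,130:235,::-1],(504,600),interpolation=cv2.INTER_CUBIC)
b=cv2.resize(w[:,:,::-1],(296,222)); out=np.zeros((600,800,3),np.uint8); out[:,:504]=a; out[:222,504:]=b
cv2.imwrite('pics/e8.png',out)
E
```

```text
area 2362.5 [181. 273.] [202. 247.]
17 27.3 -49.5
19 28.3 -50.4
17 30.1 45.6
19 31.1 44.5
```

View pics/e8.png

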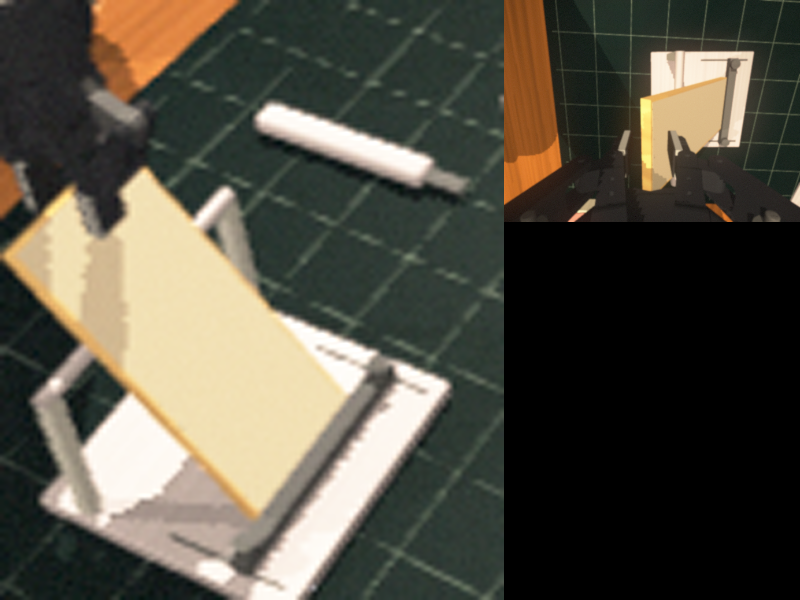

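The panel rests against the bar and the rail, square to the easel, and the fingers carry no force. Next I open fully and retreat.

Emit:
{"op": "carry_out", "data": {"targets": [{"dp": [0, 0, 0], "yaw": 0}, {"dp": [0, 0, 0], "yaw": 0}, {"dp": [0, 0, 0], "yaw": 0}], "fingers": 0}}

```text
clock: 15.42
eef_pos: [383.0, -226.0, 163.9]
tcp_rot: [-3.142, -0.0, 1.619]
contact_force: [0.8, -0.0, -0.4]
opening: 0.501
grasp_force: 0.0
```

Emit:
{"op": "carry_out", "data": {"targets": [{"dp": [0, 0, 0], "yaw": 0}, {"dp": [0, 0, 0], "yaw": 0}, {"dp": [0, 0, 0], "yaw": 0}, {"dp": [0, 0, 0], "yaw": 0}, {"dp": [0, 0, -15], "yaw": 0}, {"dp": [0, 0, -40], "yaw": 0}, {"dp": [0, 0, -80], "yaw": 0}, {"dp": [0, 0, -120], "yaw": 0}, {"dp": [0, 0, -120], "yaw": 0}, {"dp": [0, 0, -120], "yaw": 0}], "fingers": 0.9}}

```text
clock: 16.68
eef_pos: [382.8, -225.9, 284.0]
tcp_rot: [3.141, 0.0, 1.619]
contact_force: [-0.7, 0.4, -0.0]
opening: 0.951
grasp_force: 0.0
```

```bash
python3 foot.py|tail -6
```

```text
area 2527.0 [182. 273.] [202. 247.]
17 29.6 -48.3
19 30.7 -49.2
17 30.1 45.6
19 31.1 44.5
{'eef_pos': array([ 382.48172653, -225.65303809,  283.38041932]), 'contact_force': array([-1.22612304, -0.04911751,  0.10577154]), 'opening': 0.952655879933766}
```

The foot hasn't moved since release. It is centred to within about 2 mm and square to the easel.

```bash
python3 -c "
from rig import r
print(r.sign_off())"
```

```text
the job is handed in; nothing more can be done
None
```

The tall panel now leans on the easel with its foot against the stop bar and its back on the rail. It is centred to about 2 mm, square and let go, and I handed the job in at about 17 s; the judge returned no verdict.

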